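# Raise the barrier and pass the sample box through

### The job

With the fingertips, push the barrier arm that crosses the sample lane up past its balance point so that it stays raised by itself, then push the sample box along the lane, under the raised arm, until it rests against the end stop. Only push: do not lift, carry or tip the box. Leave the other things on the table where they are.

Things in the scene. Friction and masses are not known exactly. Their poses are not given: they have to be found in the camera images.
- lane: Sample lane fixed to the table: white board 126 x 450 mm, floor at z = 8 mm, aluminium rail along each long side (8 mm wide, tops at 34 mm, 110 mm between). Origin: on the table, under the lane's middle where the barrier arm crosses. x points across the lane, away from the robot; y along it, from the open end (-230 mm) to the end stop (+200 mm). Upright; yaw within 0.25 rad.
- stop_face (a point): Middle of the lane-side face of the end stop: an aluminium plate 110 mm wide whose top is 54 mm above the table; lane frame (0, 200, 31) mm. The box is home when its face is against this.
- barrier (a joint): Barrier arm angle, rad: 0 = down, level across the lane (the start); 1.66 = fully up, just past upright, leaning away from the robot. A dark steel counterweight behind and above the pivot puts the balance point at about 0.86: below it the arm falls back, beyond about 0.95 it swings on to 1.66 by itself and stays. No spring or latch; raising needs about 0.7 N at the rubber grip.
- pivot (a point): Hinge axis of the barrier arm, on the far side of the lane: lane frame (115, 0, 70) mm. The axis lies along the lane's y; the arm rises from pointing at the robot to upright. Two steel cheeks, tops 86 mm above the table, hold it.
- grip (a point): Middle of the black rubber sleeve at the free end of the barrier arm: round, 20 mm diameter, 60 mm long, on the arm's axis 215 mm from the pivot (the rest of the arm is 18 mm tube; the end lies 250 mm from the pivot). Arm down: lane frame (-100, 0, 70) mm, outside the rail, free space beneath and on its left, so a finger leaning 45 degrees can get under it from the side and push it up. Arm up: 284 mm high.
- sample_box: Closed white box with a grey lid, 98 mm across the lane (x) by 92 mm along it (y) by 80 mm tall, 0.25 to 0.53 kg, too tall to pass under the lowered arm. Origin: centre of its underside. It stands loose on the lane's floor, 125 to 155 mm before the arm, and slides between the rails with 6 mm play on each side. To be pushed only.
- jar: Bystander: amber jar, 48 mm diameter, 60 mm tall; origin at the centre of its underside.
- tube_rack: Bystander: white rack with four capped tubes, 45 x 100 mm, 70 mm tall, standing before the lane on its right; origin at the centre of its underside.
- sanitiser: Bystander: clear bottle, 54 mm diameter, 150 mm tall, behind the lane on the left; origin at the centre of its underside.
- tub_jar: Bystander: white jar, 70 mm diameter, 85 mm tall, behind the lane on the right; origin at the centre of its underside.
- bowl: Bystander: steel bowl, 200 mm diameter, 65 mm tall, to the right; origin at the centre of its underside.
- cup: Bystander: white cup, 72 mm diameter, 80 mm tall, to the left; origin at the centre of its underside.
Mind the look-alikes: they are no part of the job. Leave any turquoise look-alike of the sample_box alone.

How it is judged:
By the outcome, as a careful person would: the job done as asked, in the order asked, and still so for the second after the job is handed in, with the robot touching nothing.
It also fails if it takes over 61 s, if anything falls off the work surface, if the arm or the gripper's body presses on something with over 40 N, if the wrist force passes 120 N, or if a joint passes its speed limit or range.

### The arm

A 7-joint arm with a two-finger parallel gripper is mounted at the origin on the work surface. World frame = base frame: x ahead of the robot, y to its left, z up, the work surface at z = 0. Lengths are in m, angles in degrees, forces in N, time in s.
With the tool pointing down it reaches from about 0.425 to 0.875 m from the base axis. Payload 4.7 kg.
Tool frame: the origin (TCP) lies between the finger pads; the fingertips stand 19 mm ahead of it and the grasp point (between the pads) is the TCP; x points along the fingers, z is the direction in which the jaws open and shut, and the axes are right-handed (so a half turn about x gives the same grasp; the last joint's range is limited). The gripper opens to 87 mm and grips with 3 to 60 N. Pads are 19 mm wide; open, the fingers measure 117 mm over their backs; the gripper's body (75 mm by 190 mm) begins 51 mm behind the grasp point.
Start: joints at [73.688, 18.392, -4.016, 83.108, 1.295, 78.541, -3.26], TCP at [0.191, -0.621, 0.242] pointing down, gripper open.
Joint ranges: [-163.93, 163.93], [-17.29, 119.83], [-79.2, 71.16], [3.27, 140.29], [-89.18, 269.18], [5.43, 117.66], [-154.24, 154.24]. Speed limits (degrees/s): [147.25, 147.25, 180, 180, 180, 180, 180].

### API

Orientations are given as [roll, pitch, yaw] about the fixed x, y, z axes, in that order (R = Rz(yaw) Ry(pitch) Rx(roll)).
In Python, from cell import monitor, read_camera, camera_model, env, regions_of gives the robot as it stands. The module is installed in compiled form; this text tells all that it offers.
- The arm moves only by the tool step_arm, never from a script. Its argument "deltas" is a list of rows, each a list of 5 numbers: the gripper's target within -1 to 1 (fully open at 1, half-way at 0, shut at -1), then the shift along the tool's x, y, z in m, then the turn about the tool's x in degrees. A call has 1 to 12 rows; each row is the pose to reach, as a shift and turn from the pose commanded when the call began, along the tool's axes at that moment; what a row does not reach only later rows make up. A row lasts 1/8 s, in which the tool goes at most 62.5 mm and 10.7 degrees, less where a joint would pass 70% of its speed; a pose out of reach is approached as far as the arm can. A call with a gripper value outside its range is refused whole. The fingers move at their own pace and stop on an object; "newtons" is the grip in N (left out, the last holds). Time passes only in rows, so rows that repeat a pose let the fingers close. It gives the time, the measured TCP pose, the force and the opening at its end, in the units of the state.
- monitor.get_obs(): the state, without advancing time (a new reading comes with each control period).
- read_camera(name): name is "scene" or "top"; returns (picture, depth): 400x640x3 uint8, red, green, blue; 400x640 float32, m along the optical axis (not along the pixel's ray), 0 where there is no reading.
- camera_model(name): a dict with "fx", "fy", "cx", "cy" (pixels), "k1" (the pictures are not rectified: a ray, as slopes to the right and down, at radius r is drawn at 1 + k1 r^2 times it, then the intrinsics apply), "xyz" and "attitude" of the camera in the world. Camera axes: x right, y down, z forward; pixel columns grow to the right and rows downward; lengths in m; the calibration is good to about 2 mm. A picture is of the moment at which its call begins. camera_model takes no time and is no camera call.
- env.sign_off(): hands the job in, once; it reports no verdict.
Trained networks look in the newest picture that a camera, given by its name, has taken for a name from the list of things; names that differ only in an ending like _2 or _b are one class to them, and where a whole thing is asked for, a point or a joint stands for the part that bears it (a point fixed in the world has none). Each returns a list of dicts, best first, with "p" (0 to 1); they miss things now and then, are a little off and sometimes report something else, mostly with a low value. They report only what shows in the picture. A call takes as long as a camera call. They do not tell look-alikes from the thing itself.
- regions_of(camera, thing): "pixels" (400x640 bool, what is visible of it) and "pixel" ([column, row] in pixels, amid what is visible of it).
The state is a dict: "time_s": time; "qpos": joint angles; "joint_velocities": joint speeds; "effort": joint torques, N m; "tool_pos": TCP position; "tool_rot": TCP orientation; "force": force on the tool from outside, world axes, zero at the start; "wrist_torque": the same for the moment, N m; "grip_width": finger opening in m.
Only numpy, scipy, OpenCV 4.12 (cv2) and the standard library are available. Lean on these libraries where they do the work, as an engineer would, in place of code of your own. Each camera call takes 0.05 s, during which the arm holds its last target. There are 200 camera calls.

## Working session

There is one attempt and no reset: what is moved stays moved. The work goes in short steps, Python scripts to look and compute and a tool call to move; the robot and the scene stay as the last step left them, time stands still between calls to the robot, and variables do not carry over. Pictures are saved under pics/ and viewed, about 8 in all and at most 12, crops included, and the job is handed in when it is done.

Besides the shell and the picture viewer there is one more tool, called after "Emit:" by a JSON object that holds its "fn" and its "kwargs", one argument or row to a line. step_arm: Moves the arm, as the interface text tells. Its arguments: {"type":"object","properties":{"deltas":{"type":"array"},"newtons":{"type":"number"}},"required":["deltas"]}

```bash
mkdir -p pics
cat > h.py <<'E'
import numpy as np, cv2
from scipy.spatial.transform import Rotation as R
from cell import monitor, read_camera, camera_model, env, regions_of
def rot(m):
    a=np.array(m['attitude'],float)
    if a.shape==(3,3): return a
    return R.from_euler('xyz',a,degrees=True).as_matrix()
def cloud(name,depth):
    m=camera_model(name); h,w=depth.shape
    u,v=np.meshgrid(np.arange(w,dtype=float),np.arange(h,dtype=float))
    K=np.array([[m['fx'],0,m['cx']],[0,m['fy'],m['cy']],[0,0,1]])
    p=cv2.undistortPoints(np.stack([u,v],-1).reshape(-1,1,2),K,np.array([m['k1'],0,0,0.])).reshape(h,w,2)
    c=np.dstack([p*depth[...,None],depth])
    return c@rot(m).T+np.array(m['xyz'])
def save(n,p): cv2.imwrite('pics/'+n+'.png',p[...,::-1])
E
python3 - <<'E'
from h import *
print(monitor.get_obs())
for n in('scene','top'):
    print(camera_model(n))
    p,d=read_camera(n); save(n+'1',p); np.save(n+'1.npy',d)
    W=cloud(n,d)
    for t in('lane','stop_face','barrier','grip','pivot','sample_box','tube_rack','jar','bowl','cup','sanitiser','tub_jar'):
        try:r=regions_of(n,t)
        except Exception as e: print(t,e);continue
        for x in r[:3]:
            q=W[x['pixels']&(d>0)]
            print(n,t,round(x['p'],2),x['pixel'],np.median(q,0).round(3),q.max(0).round(3),q.min(0).round(3)) if len(q) else print(t,'nodepth')
E
```

```text
{'time_s': 0.0, 'qpos': array([73.68950172, 18.4414881 , -4.01714209, 83.17504373,  1.29710978,
       78.54173872, -3.26097072]), 'joint_velocities': array([ 0.00722073,  0.00427764, -0.06726932,  0.01711073,  0.0438775 ,
       -0.08061145,  0.05218983]), 'effort': array([ 5.80588294e-04, -4.91288424e+01, -4.03676005e-01, -3.12530673e+01,
       -6.37987931e-02,  4.37390408e-02,  1.95732950e-04]), 'tool_pos': array([ 0.19112795, -0.62071533,  0.24043296]), 'tool_rot': array([-176.27695293,   89.88686112,  110.84427712]), 'force': array([-0.88445657,  0.0187842 ,  0.5106514 ]), 'wrist_torque': array([0.04005863, 0.00764081, 0.01896657]), 'grip_width': 0.08710097056422937}
{'fx': 377.15326560088477, 'fy': 377.15326560088477, 'cx': 315.48908519133374, 'cy': 196.2428078479982, 'k1': -0.08220870976735341, 'xyz': array([1.07213541, 0.61263234, 0.63867111]), 'attitude': array([-122.92707758,   -1.45738087,  139.96443397])}
scene lane 0.78 [308.9, 240.9] [0.613 0.029 0.014] [0.772 0.214 0.114] [ 0.403 -0.27  -0.004]
scene stop_face 0.82 [309.5, 242.1] [0.614 0.03  0.015] [0.772 0.214 0.114
[... 2154 characters left out ...]
87 -0.186  0.001]
top sample_box 0.61 [409.6, 229.3] [ 0.393 -0.333  0.08 ] [ 0.46  -0.279  0.092] [ 0.345 -0.388 -0.001]
top tube_rack 0.9 [347.2, 223.6] [ 0.425 -0.127  0.032] [ 0.469 -0.076  0.078] [ 0.394 -0.18  -0.004]
top jar 0.58 [264.9, 200.3] [0.507 0.149 0.058] [0.532 0.167 0.07 ] [0.49  0.13  0.012]
top cup 0.64 [183.2, 244.9] [0.376 0.45  0.037] [0.407 0.476 0.086] [ 0.337  0.405 -0.006]
top sanitiser 0.87 [279.9, 127.1] [0.761 0.093 0.1  ] [0.83  0.127 0.156] [ 0.742  0.069 -0.003]
top sanitiser 0.42 [312.0, 179.8] [ 0.593 -0.002  0.012] [0.769 0.207 0.122] [ 0.45  -0.248 -0.007]
top tub_jar 0.86 [357.6, 150.9] [ 0.665 -0.173  0.082] [ 0.736 -0.142  0.097] [ 0.64  -0.209 -0.003]
```

View pics/top1.png

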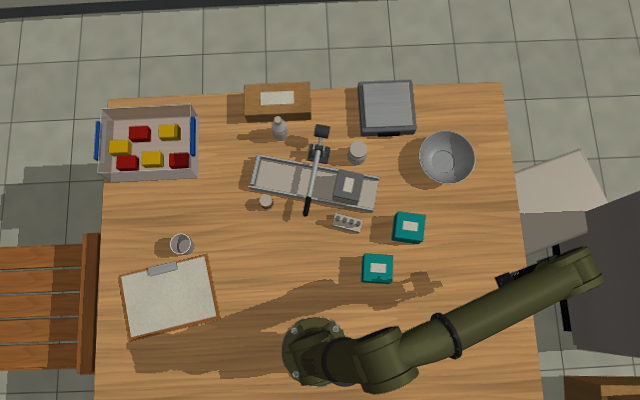

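View pics/scene1.png

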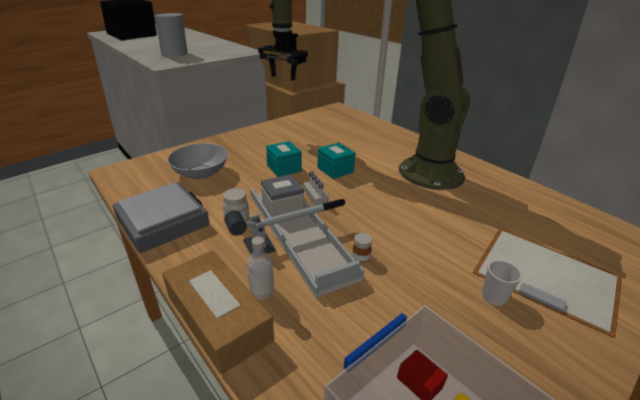

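Candidates for the box in the top view are turquoise boxes at (378,268) and (409,228), which are look-alikes, and the white box with a grey lid standing in the lane at (347,186). I choose the last. The grip is the black sleeve at (306,207), and the end stop is at the left end of the lane, near (252,170). Next I fit the lane frame and check this in a crop.

Run:
```python
from h import *
res={}
for n in('scene','top'):
    p,d=read_camera(n); W=cloud(n,d); X=W.reshape(-1,3); ok=(d>0).ravel()
    c=p.reshape(-1,3).astype(int)
    near=ok&(X[:,0]>.42)&(X[:,0]<.8)&(X[:,1]>-.27)&(X[:,1]<.24)
    grey=np.ptp(c,axis=1)<28
    print(n,'table z',np.median(X[near&~grey&(abs(X[:,2])<.02),2]).round(4))
    r=max(regions_of(n,'barrier'),key=lambda x:x['p'])['pixels'].ravel()
    # arm tube: above others in the middle
    t=near&(X[:,2]>.055)&(X[:,2]<.095)&r
    b=X[t]; l=cv2.fitLine(b[:,:2].astype(np.float32),cv2.DIST_HUBER,0,.01,.01).ravel(); print(' tube line',l,'yaw',np.arctan2(l[1],l[0]), 'x range',np.percentile(b[:,0],[0.5,99.5]).round(4),'topz',np.percentile(b[:,2],[50,95]).round(4))
    lm=regions_of(n,'lane')[0]['pixels'].ravel()
    e=lm&near&grey&(X[:,2]<.062)&(X[:,2]>.004)
    q=X[e][:,:2]
    rect=cv2.minAreaRect((q*1000).astype(np.float32)); print(' rect',rect)
    bx=[x for x in regions_of(n,'sample_box') if .5<np.median(X[x['pixels'].ravel()&ok],0)[0]<.62]
    if bx:
        m=bx[0]['pixels'].ravel()&ok&(X[:,2]>.08)&(X[:,2]<.1); print(' box top',cv2.minAreaRect((X[m][:,:2]*1000).astype(np.float32)),X[m].mean(0).round(4))
    np.savez(n+'.npz',X=X,c=c,near=near,lm=lm)
    for t in('jar','tube_rack','tub_jar','sanitiser'):
        rr=regions_of(n,t)
        if rr: 
            q=X[rr[0]['pixels'].ravel()&ok]; q=q[q[:,2]>.02]; print(' ',t,cv2.minAreaRect((q[:,:2]*1000).astype(np.float32)))
    # crop
    if n=='top': save('crop',cv2.resize(p[110:230,230:410],None,fx=4,fy=4,interpolation=cv2.INTER_CUBIC))
```

```text
scene table z -0.0001
 tube line [ 0.9780932  -0.20816739  0.6395351  -0.01892238] yaw -0.20970093 x range [0.4621 0.7696] topz [0.0762 0.0911]
 rect ((600.6376953125, -15.048660278320312), (438.8096923828125, 259.8700866699219), 63.91868591308594)
 box top ((550.1800537109375, -135.3148956298828), (94.10115814208984, 98.20182800292969), 74.77246856689453) [ 0.5538 -0.1311  0.0867]
  jar ((518.4417724609375, 154.44773864746094), (43.01665496826172, 43.784507751464844), 71.89717864990234)
  tube_rack ((454.4358825683594, -80.03973388671875), (201.77285766601562, 58.49039077758789), 62.58745193481445)
  sanitiser ((786.380615234375, 120.66679382324219), (79.6668472290039, 54.98178482055664), 64.823974609375)
top table z 0.0005
 tube line [ 0.97144616 -0.23726007  0.5850048  -0.01410689] yaw -0.23954442 x range [0.4527 0.7304] topz [0.0786 0.0872]
 rect ((618.4542236328125, -26.818389892578125), (449.31707763671875, 211.22021484375), 76.31901550292969)
 box top ((548.2825317382812, -134.81044006347656), (91.60450744628906, 100.93807220458984), 74.83194732666016) [ 0.5474 -0.1345  0.0888]
  jar ((510.6345520019531, 151.89266967773438), (41.8917121887207, 42.93025588989258), 54.8411865234375)
  tube_rack ((428.4522705078125, -127.15328216552734), (97.4237289428711, 45.69638442993164), 72.59871673583984)
  tub_jar ((675.0075073242188, -176.15386962890625), (67.90835571289062, 65.1153564453125), 86.86083221435547)
  sanitiser ((768.8746337890625, 93.51213073730469), (47.301368713378906, 54.475582122802734), 6.531799793243408)
```

View pics/crop.png

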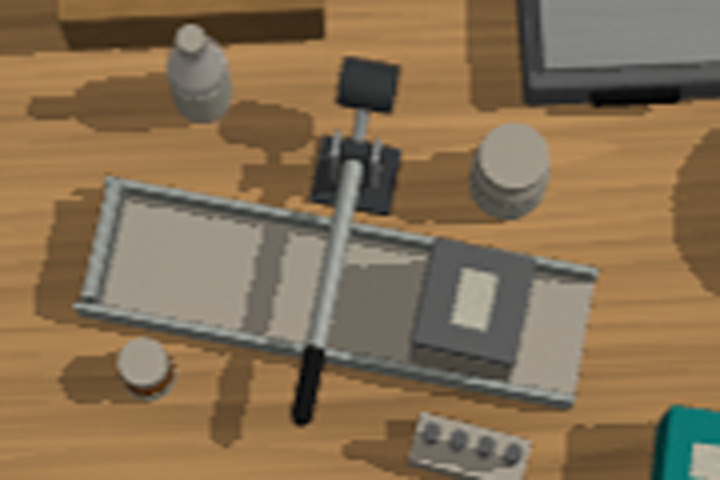

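The crop shows the grey-lidded box in the lane at (470,300) and the black sleeve at (308,385). Now a proper lane fit using rail tops, tube and stop.

Run:
```python
from h import *
from scipy.optimize import least_squares
T=[]
for n in('scene','top'):
    f=np.load(n+'.npz'); X,c,near=f['X'],f['c'],f['near']
    near=near&(X[:,2]<.2)
    def lane(p,Q): 
        cs,s=np.cos(p[2]),np.sin(p[2]); D=Q[:,:2]-p[:2]; return np.c_[D[:,0]*cs+D[:,1]*s,-D[:,0]*s+D[:,1]*cs]
    p=np.array([.60,-.012,-.23])
    for k in range(5):
        L=lane(p,X); z=X[:,2]; tol=[.02,.012,.008,.007,.007][k]
        rail=near&(abs(z-.034)<.003)&(abs(abs(L[:,0])-.059)<tol)&(L[:,1]<.195)&(L[:,1]>-.225)
        tube=near&(z>.074)&(z<.086)&(abs(L[:,1])<.008+tol)&(L[:,0]>-.13)&(L[:,0]<.06)
        stop=near&(z>.050)&(z<.058)&(abs(L[:,1]-.204)<tol+.005)&(abs(L[:,0])<.06)
        def res(p):
            a=lane(p,X[rail]);b=lane(p,X[tube])
            return np.r_[(abs(a[:,0])-.059)/np.sqrt(rail.sum()), b[:,1]/np.sqrt(tube.sum())]
        p=least_squares(res,p).x
    L=lane(p,X)
    print(n,p.round(4),rail.sum(),tube.sum(),stop.sum(),np.sqrt((res(p)**2).sum()).round(4))
    print(' stop y',np.percentile(L[stop,1],[5,50,95]).round(4))
    fl=near&(abs(z-.008)<.004)&(abs(L[:,0])<.05)&(np.ptp(c,axis=1)<40)
    print(' floor y',np.percentile(L[fl,1],[1,99]).round(3))
    gr=near&(abs(z-.075)<.015)&(abs(L[:,1])<.02)&(L[:,0]<-.06)
    print(' grip end x',np.percentile(L[gr,0],[1]).round(4),'y',np.median(L[gr,1]).round(4))
    bx=near&(abs(z-.088)<.006)&(L[:,1]<-.07)&(abs(L[:,0])<.06)
    print(' box',np.percentile(L[bx],[1,50,99],axis=0).round(4).tolist()); T.append(p)
p=np.mean(T,0); print(p)
cs,s=np.cos(p[2]),np.sin(p[2])
Wd=lambda x,y:(p[:2]+np.array([[cs,-s],[s,cs]])@[x,y]).round(4)
for nm,q in dict(grip=(-.1,0),behind=(-.01,-.22),end=(-.01,.108),pivot=(.115,0)).items(): print(nm,Wd(*q))
o=monitor.get_obs(); M=R.from_euler('xyz',o['tool_rot'],degrees=True).as_matrix(); print('tool axes cols\n',M.round(3),o['time_s'])
print('jaw yaw',np.degrees(np.arctan2(M[1,2],M[0,2])),'lane y dir',np.degrees(np.arctan2(cs,-s)))
```

```text
scene [ 0.5818 -0.0117 -0.2389] 454 267 206 0.0045
 stop y [0.1979 0.2044 0.2084]
 floor y [-0.196  0.216]
 grip end x [-0.1311] y 0.0036
 box [[-0.0488, -0.1736], [0.001, -0.1227], [0.0466, -0.0826]]
top [ 0.5798 -0.0129 -0.2396] 260 233 67 0.0056
 stop y [0.1967 0.2019 0.208 ]
 floor y [-0.226  0.195]
 grip end x [-0.1317] y -0.0002
 box [[-0.0504, -0.1709], [-0.0025, -0.1255], [0.0469, -0.0809]]
[ 0.58076287 -0.01227637 -0.23926494]
grip [0.4836 0.0114]
behind [ 0.5189 -0.2236]
end [0.5966 0.095 ]
pivot [ 0.6925 -0.0395]
tool axes cols
 [[-0.     0.956  0.294]
 [-0.     0.294 -0.956]
 [-1.    -0.     0.   ]] 2.1
jaw yaw -72.8777260557272 lane y dir 76.29112850112531
```

Emit:
{"fn": "step_arm", "kwargs": {
  "deltas": [
    [0.2,0,0.02,-0.022,2],
    [0.2,0,0.058,-0.064,5],
    [0.2,0,0.1,-0.111,8],
    [0.2,0,0.142,-0.158,11],
    [0.2,0,0.184,-0.205,14],
    [0.2,0,0.226,-0.252,17],
    [0.2,0,0.268,-0.299,20],
    [0.2,0,0.31,-0.346,23],
    [0.2,0,0.352,-0.392,26],
    [0.2,0,0.394,-0.439,29],
    [0.2,0,0.436,-0.486,30],
    [0.2,0,0.465,-0.518,30.8]
  ]
}}

```text
time_s: 3.6
tool_pos: [0.4839, 0.0136, 0.2421]
tool_rot: [88.2, 89.9, -15.4]
force: [-0.1, -0.3, 0.4]
grip_width: 0.0523
```

Run:
```python
from h import *
o=monitor.get_obs(); print(o); M=R.from_euler('xyz',o['tool_rot'],degrees=True).as_matrix(); print(M.round(3)); print(M.T@(np.array([.4836,.0114,.07])-o['tool_pos']))
```

```text
{'time_s': 3.6, 'qpos': array([  39.58528691,   -0.60261827,  -43.5578522 ,  104.60126513,
         -0.39760133,   75.75073952, -107.45664609]), 'joint_velocities': array([-21.65676789,  25.22637945, -27.80680632, -18.75792514,
        17.04184341,  -0.54134625, -61.04798242]), 'effort': array([  0.97114585, -25.97474992,   0.36147374, -30.05961299,
        -0.57963129,   0.03512248,   1.05392832]), 'tool_pos': array([0.48392159, 0.01358733, 0.24210576]), 'tool_rot': array([ 88.19132946,  89.90986703, -15.39160716]), 'force': array([-0.11836336, -0.33765195,  0.4212751 ]), 'wrist_torque': array([ 0.04380076,  0.03581333, -0.0428658 ]), 'grip_width': 0.05229447573368868}
[[ 0.002  0.972 -0.235]
 [-0.    -0.235 -0.972]
 [-1.     0.002  0.   ]]
[ 1.72105971e-01 -6.95070397e-05  2.19313019e-03]
```

Emit:
{"fn": "step_arm", "kwargs": {
  "deltas": [
    [0.2,0,0,0,0],
    [0.2,0.04,0,0,0],
    [0.2,0.09,0,0,0],
    [0.2,0.14,0,0,0],
    [0.2,0.163,0,0,0],
    [0.2,0.163,0,0,0]
  ]
}}

```text
time_s: 4.35
tool_pos: [0.4814, 0.0097, 0.0769]
tool_rot: [-79.8, 89.8, 176.4]
force: [0.2, 0.6, 0.3]
grip_width: 0.0521
```

Run:
```python
from h import *
o=monitor.get_obs(); print(o['tool_pos'],o['tool_rot'],o['qpos'],o['force'])
p,d=read_camera('scene'); save('g1',cv2.resize(p[130:300,200:440],None,fx=3,fy=3))
```

```text
[0.48140434 0.00967731 0.07690007] [-79.84808623  89.75413243 176.41341324] [  36.65854528   10.78534779  -43.71059354  115.69483676    8.81559181
   57.02070202 -115.13761216] [0.18776269 0.55486483 0.3453398 ]
```

View pics/g1.png

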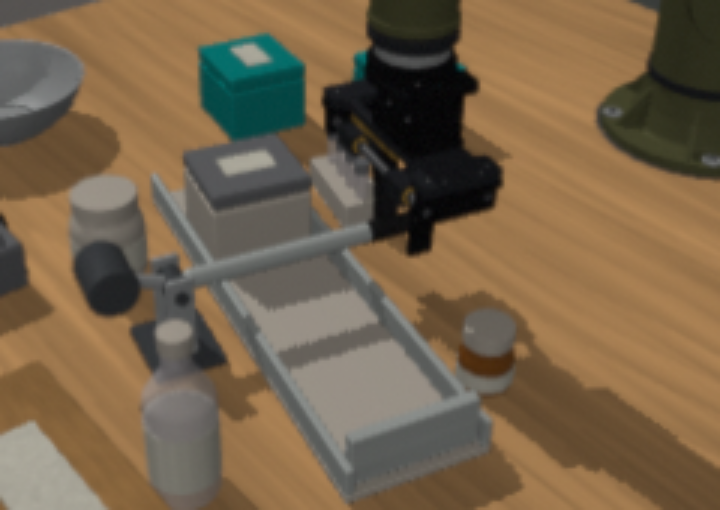

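Emit:
{"fn": "step_arm", "kwargs": {
  "deltas": [
    [-0.8,0,0,0,0],
    [-0.8,0,0,0,0],
    [-0.8,0,0,0,0],
    [-0.8,0,0,0,0],
    [-0.8,-0.01,0,0,0],
    [-0.8,-0.0216,0.001,0,0],
    [-0.8,-0.0325,0.0025,0,0],
    [-0.8,-0.043,0.0043,0,0],
    [-0.8,-0.043,0.0043,0,0]
  ],
  "newtons": 10
}}

```text
time_s: 5.52
tool_pos: [0.4872, 0.0082, 0.1226]
tool_rot: [2.9, 89.9, -100.8]
force: [-0.4, -5.1, -1.2]
grip_width: 0.0195
```

Run:
```python
from h import *
o=monitor.get_obs(); print(o['tool_pos'],o['force'],o['grip_width'],o['wrist_torque'])
p,d=read_camera('scene'); save('g2',cv2.resize(p[130:300,200:440],None,fx=3,fy=3))
```

```text
[0.48720109 0.00819524 0.1225752 ] [-0.44722833 -5.11576429 -1.2273003 ] 0.019497187027298923 [-1.026134    0.15137367 -0.01602293]
```

View pics/g2.png

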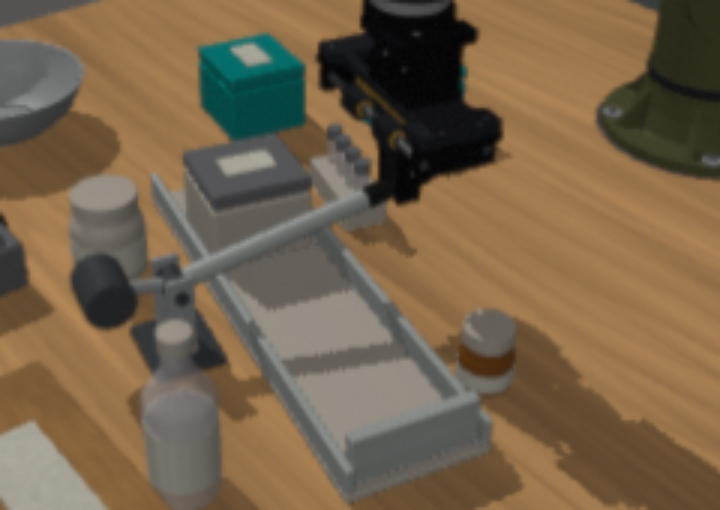

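Emit:
{"fn": "step_arm", "kwargs": {
  "deltas": [
    [-0.8,-0.008,0.002,0.001,0],
    [-0.8,-0.021,0.005,0.002,0],
    [-0.8,-0.041,0.013,0.002,0],
    [-0.8,-0.061,0.022,0.002,0],
    [-0.8,-0.079,0.033,0.002,0],
    [-0.8,-0.096,0.047,0.002,0],
    [-0.8,-0.112,0.061,0.002,0],
    [-0.8,-0.127,0.078,0.002,0],
    [-0.8,-0.139,0.095,0.002,0],
    [-0.8,-0.148,0.11,0.002,0],
    [-0.8,-0.155,0.124,0.002,0],
    [-0.8,-0.155,0.124,0.002,0]
  ]
}}

```text
time_s: 7.08
tool_pos: [0.608, -0.0213, 0.2777]
tool_rot: [165.4, 89.9, 61.7]
force: [0.1, -1.7, 1.0]
grip_width: 0.0197
```

Run:
```python
from h import *
o=monitor.get_obs(); print(o['tool_pos'],o['force'],o['grip_width'],o['qpos'])
p,d=read_camera('scene'); save('g3',cv2.resize(p[60:300,180:440],None,fx=2.5,fy=2.5))
```

```text
[ 0.60803043 -0.02128244  0.27765569] [ 0.11503758 -1.6698116   1.00189183] 0.019733559216172654 [  34.23641117   16.93617665  -42.83887827   85.13378341   11.45970735
   82.38322254 -112.54291254]
```

View pics/g3.png

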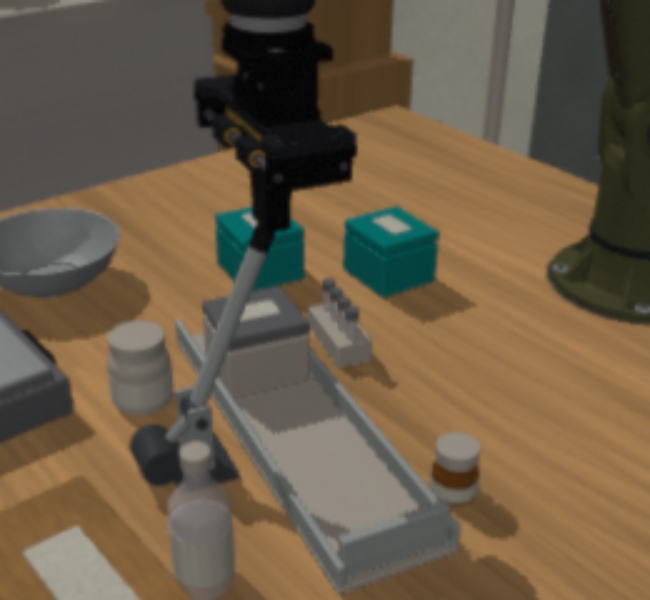

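Emit:
{"fn": "step_arm", "kwargs": {
  "deltas": [
    [0.2,0,0,0,0],
    [0.2,-0.01,0,0,0],
    [0.2,-0.03,0,0,0],
    [0.2,-0.05,-0.02,0,0],
    [0.2,-0.06,-0.06,0,0],
    [0.2,-0.06,-0.1,0,0],
    [0.2,-0.06,-0.1,0,0],
    [0.2,-0.06,-0.1,0,0]
  ]
}}

```text
time_s: 8.12
tool_pos: [0.5109, 0.0019, 0.3378]
tool_rot: [79.4, 89.9, -24.3]
force: [0.2, 0.5, 0.1]
grip_width: 0.052
```

Run:
```python
from h import *
o=monitor.get_obs(); print(o['tool_pos'],o['force'],o['grip_width'],o['qpos'])
M=R.from_euler('xyz',o['tool_rot'],degrees=True).as_matrix();print(M.round(3))
p,d=read_camera('scene'); save('g4',cv2.resize(p[60:300,180:440],None,fx=2.5,fy=2.5))
```

```text
[0.51090606 0.00193994 0.33779887] [0.16630125 0.49132588 0.12143307] 0.05202580834543115 [  40.49790804    1.33905727  -44.0556749    92.33537415    1.0011582
   86.57365688 -107.29658578]
[[ 0.002  0.972 -0.237]
 [-0.001 -0.237 -0.972]
 [-1.     0.003  0.   ]]
```

View pics/g4.png

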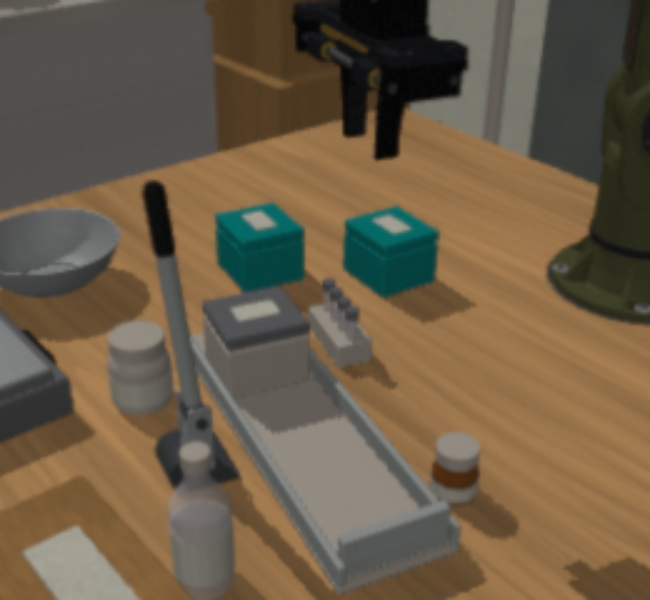

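Emit:
{"fn": "step_arm", "kwargs": {
  "deltas": [
    [0,0,0.004,0.015,-4],
    [0,0,0.012,0.045,-12],
    [0,0,0.02,0.075,-21],
    [0,0,0.028,0.105,-30],
    [0,0,0.036,0.135,-39],
    [0,0.02,0.044,0.165,-48],
    [0,0.05,0.05,0.19,-57],
    [0,0.08,0.055,0.21,-66],
    [0,0.1,0.058,0.218,-75],
    [0,0.11,0.06,0.22,-83],
    [0,0.12,0.061,0.22,-90],
    [0,0.12,0.061,0.22,-90]
  ]
}}

```text
time_s: 9.68
tool_pos: [0.5176, -0.2264, 0.2152]
tool_rot: [140.1, 89.8, 126.3]
force: [-0.1, 0.0, -0.0]
grip_width: 0.0435
```

```bash
cat > st.py <<'E'
from h import *
def L(q,p=(.5808,-.0123,-.2393)):
    D=np.array(q)[:2]-p[:2]; c,s=np.cos(p[2]),np.sin(p[2]); return np.array([D[0]*c+D[1]*s,-D[0]*s+D[1]*c]).round(4)
def st():
    o=monitor.get_obs(); M=R.from_euler('xyz',o['tool_rot'],degrees=True).as_matrix()
    print(o['time_s'],o['tool_pos'],'lane',L(o['tool_pos']),o['force'].round(1),o['qpos'].round(1)); print(M.round(3))
E
python3 -c "
from st import *
st()"
```

```text
9.675 [ 0.51759019 -0.22637126  0.21519091] lane [-0.0107 -0.223 ] [-0.1  0.  -0. ] [ 54.8  12.2 -38.4  96.4   7.8  74.3   1.1]
[[-0.002  0.238  0.971]
 [ 0.002  0.971 -0.238]
 [-1.     0.002 -0.002]]
```

Emit:
{"fn": "step_arm", "kwargs": {
  "deltas": [
    [0,0.02,0,0,0],
    [0,0.06,0,0,0],
    [0,0.1,0,0,0],
    [0,0.14,0,0,0],
    [0,0.16,0,0,0],
    [0,0.16,0,0,0],
    [0,0.16,0.01,0,0],
    [0,0.16,0.025,0,0],
    [0,0.16,0.035,0,0],
    [0,0.16,0.045,0,0],
    [0,0.16,0.055,0,0],
    [0,0.16,0.065,0,0]
  ]
}}

```text
time_s: 11.18
tool_pos: [0.5332, -0.1646, 0.0574]
tool_rot: [-62.8, 89.8, -76.6]
force: [-0.8, -4.2, 4.1]
grip_width: 0.0435
```

Run:
```python
from st import *
st()
p,d=read_camera('scene'); save('g5',cv2.resize(p[60:300,180:440],None,fx=2.5,fy=2.5))
```

```text
11.175 [ 0.53319008 -0.16463006  0.05742521] lane [-0.0101 -0.1593] [-0.8 -4.2  4.1] [ 46.8  21.  -37.7 106.7  15.3  57.3 -11.2]
[[ 0.001  0.238  0.971]
 [-0.003  0.971 -0.238]
 [-1.    -0.003  0.001]]
```

View pics/g5.png

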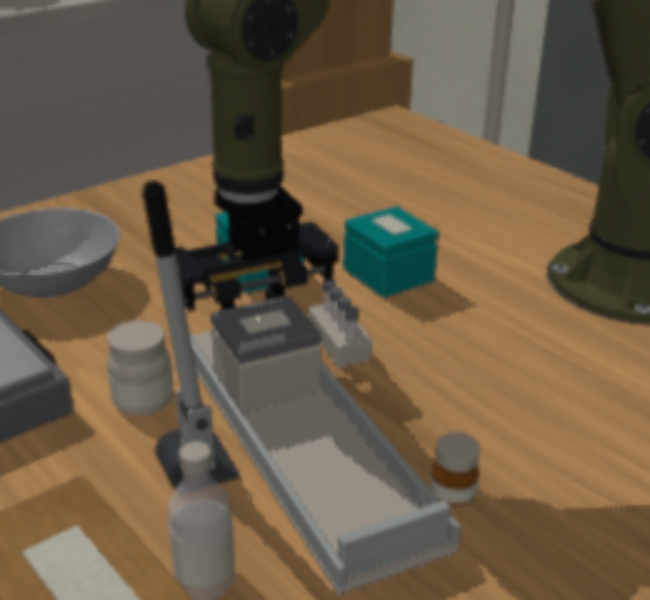

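Emit:
{"fn": "step_arm", "kwargs": {
  "deltas": [
    [0,0,0.01,0,0],
    [0,0,0.022,0,0],
    [0,0,0.036,0,0],
    [0,0,0.05,0,0],
    [0,0,0.064,0,0],
    [0,0,0.078,0,0],
    [0,0,0.092,0,0],
    [0,0,0.106,0,0],
    [0,0,0.12,0,0],
    [0,0,0.132,0,0],
    [0,0,0.142,0,0],
    [0,0,0.15,0,0]
  ]
}}

```text
time_s: 12.72
tool_pos: [0.5684, -0.0188, 0.057]
tool_rot: [-82.7, 89.8, -96.4]
force: [-1.1, -4.8, 5.4]
grip_width: 0.0433
```

Run:
```python
from st import *
st()
p,d=read_camera('scene'); save('g6',cv2.resize(p[60:300,180:440],None,fx=2.5,fy=2.5))
```

```text
12.725 [ 0.56839974 -0.01877844  0.05701474] lane [-0.0105 -0.0092] [-1.1 -4.8  5.4] [ 33.3  23.1 -40.4 105.   17.6  58.2 -28. ]
[[-0.     0.238  0.971]
 [-0.003  0.971 -0.238]
 [-1.    -0.003  0.   ]]
```

View pics/g6.png

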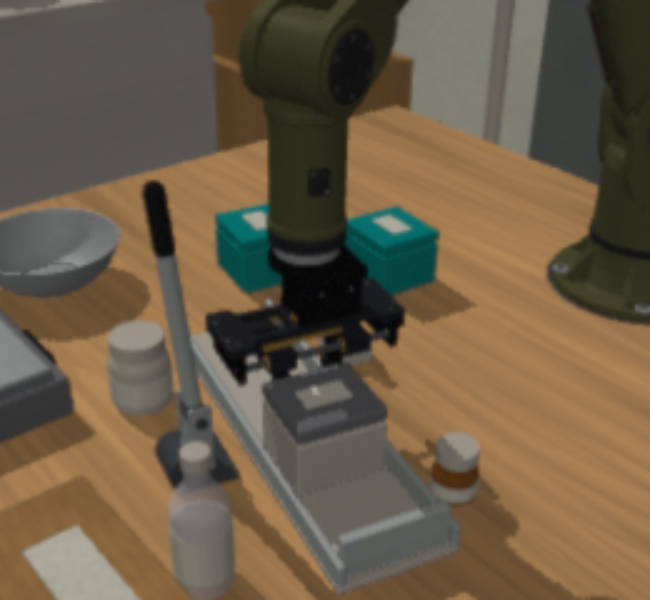

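Emit:
{"fn": "step_arm", "kwargs": {
  "deltas": [
    [0,0,0.01,0,0],
    [0,0,0.022,0,0],
    [0,0,0.036,0,0],
    [0,0,0.05,0,0],
    [0,0,0.062,0,0],
    [0,0,0.072,0,0],
    [0,0,0.08,0,0],
    [0,0,0.086,0,0],
    [0,0,0.09,0,0],
    [0,0,0.093,0,0],
    [0,0,0.096,0,0],
    [0,0,0.099,0,0]
  ]
}}

```text
time_s: 14.28
tool_pos: [0.5917, 0.0782, 0.0566]
tool_rot: [-100.1, 89.9, -113.8]
force: [-2.2, -4.8, 4.4]
grip_width: 0.0433
```

Emit:
{"fn": "step_arm", "kwargs": {
  "deltas": [
    [0,0,0.002,0,0],
    [0,0,0.004,0,0],
    [0,0,0.006,0,0]
  ]
}}

```text
time_s: 14.65
tool_pos: [0.5927, 0.0821, 0.0565]
tool_rot: [-101.9, 89.7, -115.7]
force: [-4.1, -12.1, 8.4]
grip_width: 0.0435
```

Emit:
{"fn": "step_arm", "kwargs": {
  "deltas": [
    [0,0,0.001,0,0],
    [0,0,0.002,0,0],
    [0,0,0.003,0,0],
    [0,0,0.003,0,0]
  ]
}}

```text
time_s: 15.15
tool_pos: [0.5926, 0.0821, 0.0565]
tool_rot: [-104.7, 89.5, -118.5]
force: [-6.0, -14.5, 10.9]
grip_width: 0.0434
```

```bash
cat > chk.py <<'E'
from st import *
import sys
st()
p,d=read_camera('scene'); save(sys.argv[1],cv2.resize(p[60:300,180:440],None,fx=2.5,fy=2.5))
X=cloud('scene',d).reshape(-1,3); X=X[d.ravel()>0]
Q=np.array([.58180,-.0117]);s,c=np.sin(-.2389),np.cos(-.2389);D=X[:,:2]-Q
l=np.c_[D[:,0]*c+D[:,1]*s,-D[:,0]*s+D[:,1]*c]
m=(abs(X[:,2]-.088)<.004)&(abs(l[:,0])<.06)&(l[:,1]>.08)&(l[:,1]<.23)
print('box top',np.percentile(l[m],[2,50,98],axis=0).round(4).tolist(),X[m,2].mean(), cv2.minAreaRect((l[m]*1000).astype(np.float32)))
E
python3 chk.py g7
```

```text
15.15 [0.59259173 0.08207984 0.05649519] lane [-0.0109  0.0945] [ -6.  -14.5  10.9] [ 22.5  27.  -40.8 100.5  20.4  60.4 -39.4]
[[-0.005  0.239  0.971]
 [-0.008  0.971 -0.239]
 [-1.    -0.009 -0.002]]
box top [[-0.0497, 0.1043], [-0.0023, 0.1548], [0.0432, 0.1956]] 0.08728491202181365 ((-3.9747238159179688, 142.99668884277344), (98.52566528320312, 108.6495590209961), 0.07670217007398605)
```

Emit:
{"fn": "step_arm", "kwargs": {
  "deltas": [
    [0,0,-0.005,0,0],
    [0,0,-0.02,0,0],
    [0,0,-0.04,0,0],
    [0,-0.03,-0.06,0,0],
    [0,-0.08,-0.07,-0.02,0],
    [0,-0.13,-0.08,-0.06,0],
    [0,-0.18,-0.09,-0.1,0],
    [0,-0.2,-0.1,-0.13,0],
    [0,-0.2,-0.1,-0.13,0],
    [0,-0.2,-0.1,-0.13,0]
  ]
}}

```text
time_s: 16.45
tool_pos: [0.444, 0.0207, 0.256]
tool_rot: [-63.9, 90.0, -77.6]
force: [0.1, 0.2, 1.7]
grip_width: 0.0435
```

```bash
python3 chk.py g8
python3 - <<'E'
from st import *
p,d=read_camera('top'); X=cloud('top',d)
for t in('jar','tube_rack','tub_jar','sanitiser','bowl','cup'):
    r=regions_of('top',t)
    if r: print(t,np.median(X[r[0]['pixels']&(d>0)],0).round(3))
E
```

```text
16.45 [0.44395135 0.02074765 0.25596312] lane [-0.1408 -0.0003] [0.1 0.2 1.7] [ 42.9  -7.9 -44.3 107.9  -5.6  77.8 -13.7]
[[ 0.     0.237  0.971]
 [-0.     0.971 -0.237]
 [-1.    -0.     0.   ]]
box top [[-0.0498, 0.1085], [-0.0013, 0.1559], [0.0434, 0.1959]] 0.0872406849352679 ((-4.235996246337891, 151.16793823242188), (93.8027572631836, 98.91449737548828), 89.3633041381836)
jar [0.509 0.149 0.058]
tube_rack [ 0.425 -0.126  0.032]
tub_jar [ 0.665 -0.174  0.082]
sanitiser [0.76  0.093 0.098]
bowl [ 0.654 -0.504  0.025]
cup [0.377 0.45  0.04 ]
```

View pics/g8.png

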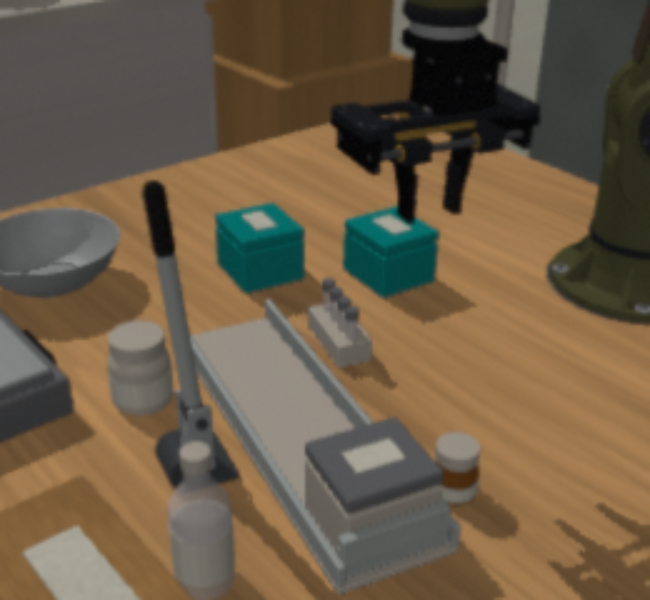

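```bash
python3 -c "
from cell import env
print(env.sign_off())"
```

```text
the job is handed in; nothing more can be done
None
```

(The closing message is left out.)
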